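Free the jammed ball feeder

TASK

The wooden ball feeder on the bench is jammed: a steel collar has slid down and plugs its narrow mouth, and the two wooden balls are stuck behind it. Push the jammed collar back up the slope, well clear of the mouth, and leave it lying flat on the feeder's slope so that both balls roll out through the mouth into the catch tray. Do not lift the collar out of the feeder.

Things in the scene. Friction and masses are not known exactly. Their poses are not given: they have to be found in the camera images.
- feeder: Fixed plywood feeder. Origin on the bench below the mouth's middle; x level, downhill; y across; z up. White floor (x -220 to 12 mm) falls 8 deg to +x, 65 mm high at x = 0. Walls 32 mm above it; channel 150 mm wide inside, funnelling from x = -60 mm to the 56 mm wide mouth at x = 0. Open catch tray below the mouth: x 16 to 166 mm, 170 mm wide, 45 mm high.
- collar: The jammed thick steel ring, 64 mm outside, 36 mm bore, 24 mm high, 0.4 kg, flat on the slope, its centre 16 mm uphill of the mouth, its front 16 mm out of it; too wide to pass. Origin: centre of its underside; z its axis. It stays where pushed. Balls get past once its centre is 70 mm or more uphill of the mouth. A like spare collar on the bench is not part of the job.
- ball_a_center (a point): Centre of a dark wooden ball, 26 mm diameter, 11 g, held back in the feeder uphill of the collar; it rolls down by itself once the way and the mouth are free (of fingers too).
- ball_b_center (a point): Centre of the other dark wooden ball, the same, at the start also held back uphill of the collar.
Not all that is in view belongs to the job. Leave any orange or pink look-alike of the collar alone.

How it is judged:
By the outcome, as a careful person would: the job done as asked, in the order asked, and still so for the second after the job is handed in, with the robot touching nothing.
It also fails if it takes over 35 s, if anything falls off the work surface, if the arm or the gripper's body presses on something with over 40 N, if the wrist force passes 120 N, or if a joint passes its speed limit or range.

ROBOT

A 7-joint arm with a two-finger parallel gripper is mounted at the origin on the work surface. World frame = base frame: x ahead of the robot, y to its left, z up, the work surface at z = 0. Lengths are in m, angles in rad, forces in N, time in s.
With the tool pointing down it reaches from about 0.35 to 0.9 m from the base axis. Payload 7.2 kg.
Tool frame: the origin (TCP) lies at the centre of the arm's flange, where the gripper is bolted on; the fingertips stand 173 mm ahead of it and the grasp point (between the pads) lies 155 mm ahead of it; z points along the fingers, y is the direction in which the jaws open and shut (so a half turn about z gives the same grasp; the last joint's range is limited). The gripper opens to 85 mm and grips with 20 to 120 N. Pads are 22 mm wide; open, the fingers measure 114 mm over their backs; the gripper's body (76 mm by 85 mm) begins 54 mm behind the grasp point. The pads swing forward as they close: fully open they stand 13 mm farther back than shut.
Start: joints at [-1.377, 0.411, -0.013, 1.596, 0.006, 1.134, -0.082], TCP at [0.162, 0.604, 0.405] pointing down, gripper open.
Joint ranges: [-2.95, 2.95], [-0.29, 1.99], [-1.47, 1.44], [0.14, 2.54], [-1.03, 4.17], [0.13, 1.85], [-2.86, 2.86]. Speed limits (rad/s): [2.39, 2.39, 3.01, 3.01, 3.14, 3.14, 3.14].

INTERFACE

Orientations are given as a 3x3 rotation matrix whose columns are the frame's x, y, z axes.
In Python, from station import monitor, vision, manip gives the robot as it stands.
- The arm moves only by the tool apply_moves, never from a script. Its argument "increments" is one flat list of numbers, 7 for each row, row after row: the turn, a rotation vector about the tool's x, y, z in degrees, then the shift along the tool's x, y, z in m, then the closure, from 0 (fully open) to 1 (shut). In form: [ax, ay, az, dx, dy, dz, claw, ax, ay, az, dx, dy, dz, claw, ...]. A call has 1 to 8 rows; each row is the pose to reach, as a shift and turn from the pose commanded when the call began, along the tool's axes at that moment; what a row does not reach only later rows make up. A row lasts 1/12 s, in which the tool goes at most 41.7 mm and 7.16 degrees, less where a joint would pass 70% of its speed; a pose out of reach is approached as far as the arm can. A call with a gripper value outside its range is refused whole. The fingers move at their own pace and stop on an object; "grip_force" is the grip in N (left out, the last holds). Time passes only in rows, so rows that repeat a pose let the fingers close. It gives the time, the measured TCP pose, the force and the opening at its end, in the units of the state.
- monitor.sense(): the state, without advancing time (a new reading comes with each control period).
- vision.get_image(name): name is "side" or "top"; returns a dict with "pixels" (420x560x3 uint8, red, green, blue), "range_z" (420x560 float32, m along the optical axis (not along the pixel's ray), 0 where there is no reading), "mtx" (3x3 intrinsics, pixels), "position" and "attitude" of the camera in the world. Camera axes: x right, y up, looking along -z (the intrinsics and any distortion apply to the point x, -y, -z); pixel columns grow to the right and rows downward; lengths in m; the calibration is good to about 2 mm. A picture is of the moment at which its call begins.
- manip.job_done(): hands the job in, once; it reports no verdict.
The state is a dict: "time_s": time; "joint_positions": joint angles; "qd": joint speeds; "effort": joint torques, N m; "position": TCP position; "orientation": TCP orientation; "wrist_force": force on the tool from outside, world axes, zero at the start; "wrist_torque": the same for the moment, N m; "width": opening from 0.0 (shut) to 1.0 (fully open).
Only numpy, scipy, OpenCV 4.12 (cv2) and the standard library are available. Lean on these libraries where they do the work, as an engineer would, in place of code of your own. Each camera call takes 0.05 s, during which the arm holds its last target.

## Working session

There is one attempt and no reset: what is moved stays moved. The work goes in short steps, Python scripts to look and compute and a tool call to move; the robot and the scene stay as the last step left them, time stands still between calls to the robot, and variables do not carry over. Pictures are saved under pics/ and viewed, and the job is handed in when it is done.

Besides the shell and the picture viewer there is one more tool, called after ">>>" as a command line: name --argument value ..., lists and objects as JSON in quotes. apply_moves: Moves the arm, as the interface text tells. Its arguments: {"type":"object","properties":{"increments":{"type":"array"},"grip_force":{"type":"number"}},"required":["increments"]}

```bash
mkdir -p pics; ls
cat > h.py <<'E'
from station import monitor, vision, manip
import numpy as np, cv2
def grab(n,tag):
    d=vision.get_image(n); cv2.imwrite(f'pics/{tag}.png',cv2.cvtColor(d['pixels'],cv2.COLOR_RGB2BGR)); np.savez(f'pics/{tag}.npz',**d); return d
def P(d,u,v,z=None):
    K=d['mtx']; z=d['range_z'][int(round(v)),int(round(u))] if z is None else z
    c=np.array([(u-K[0,2])/K[0,0]*z, -(v-K[1,2])/K[1,1]*z, -z]); return d['attitude']@c+d['position']
E
python3 - <<'E'
from h import *
for n in('side','top'):
    d=grab(n,n+'0'); print({k:(v if k not in('pixels','range_z') else v.shape) for k,v in d.items()})
print(monitor.sense())
E
```

```text
pics
{'pixels': (420, 560, 3), 'range_z': (420, 560), 'mtx': array([[392.1066914 ,   0.        , 281.03978529],
       [  0.        , 392.1066914 , 209.13737652],
       [  0.        ,   0.        ,   1.        ]]), 'position': array([0.23721946, 0.34171454, 0.60861128]), 'attitude': array([[-0.71090614,  0.54748407, -0.44144497],
       [-0.70322942, -0.56139507,  0.43623842],
       [-0.00899145,  0.62056166,  0.7841061 ]])}
{'pixels': (420, 560, 3), 'range_z': (420, 560), 'mtx': array([[522.85086601,   0.        , 270.20750629],
       [  0.        , 522.85086601, 211.62216146],
       [  0.        ,   0.        ,   1.        ]]), 'position': array([0.48990849, 0.03117368, 0.71813486]), 'attitude': array([[ 0.00957305,  0.99944071, -0.03204112],
       [-0.99944955,  0.00854545, -0.03205575],
       [-0.03176402,  0.03233036,  0.99897237]])}
{'time_s': 0.1, 'joint_positions': array([-1.37720797,  0.41186549, -0.01271614,  1.5969599 ,  0.00559631,
        1.13426113, -0.08219007]), 'qd': array([-1.28071141e-04, -3.28446369e-03,  7.14361155e-05, -3.61911196e-03,
        5.70555199e-04,  5.63421202e-04,  1.03213895e-03]), 'effort': array([ 2.04920179e-03, -6.01832271e+01,  6.84085060e-01, -3.00084579e+01,
        1.40335236e-02,  6.38323007e-03, -1.05052675e-05]), 'position': array([0.16172382, 0.60352438, 0.40390872]), 'orientation': array([[-9.65938102e-01,  2.58773073e-01, -2.82426667e-04],
       [ 2.58773209e-01,  9.65937047e-01, -1.43069612e-03],
       [-9.74192494e-05, -1.45504835e-03, -9.99998937e-01]]), 'wrist_force': array([ 0.65471517,  0.20310562, -0.29128009]), 'wrist_torque': array([0.02174408, 0.01776008, 0.05275592]), 'width': 0.9997528416488868}
```

View pics/side0.png

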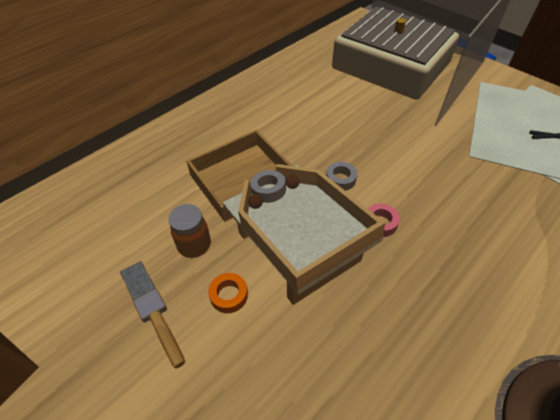

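View pics/top0.png

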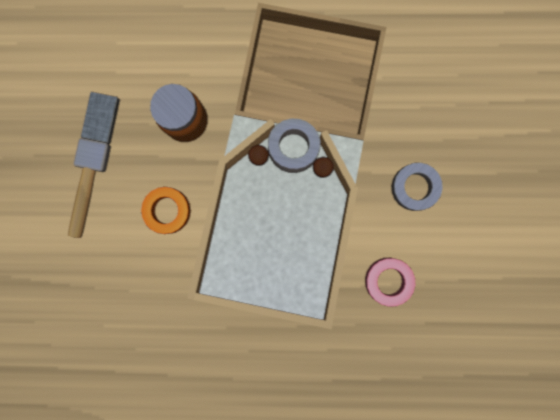

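The top view shows these candidates: a steel ring in the feeder mouth at (294,146), a spare steel ring on the bench at (417,187), an orange ring at (165,210) and a pink ring at (391,282). The one to push is the ring in the mouth. The balls are at (258,155) and (323,167). I'll check it in a close crop.

Run:
```python
import cv2,numpy as np
from h import P
im=cv2.imread('pics/top0.png'); c=im[95:215,210:370]; cv2.imwrite('pics/crop0.png',cv2.resize(c,None,fx=5,fy=5,interpolation=cv2.INTER_CUBIC))
d=dict(np.load('pics/top0.npz'))
for n,u,v in [('ring floor',294,147),('ring L',274,146),('ring R',314,146),('ring up',294,128),('ring dn',294,165),('ballA',258,155),('ballB',323,167),('floor',280,200),('floor',270,280),('FL',198,292),('FR',326,318),('spare',400,187),('TL',263,7),('TR',384,28),('wallL',220,180),('wallR',355,190)]:
    print(n,P(d,u,v).round(4))
```

```text
ring floor [0.592  0.0231 0.0659]
ring L [0.5891 0.0475 0.0918]
ring R [ 0.5893 -0.0006  0.092 ]
ring up [0.6114 0.0236 0.0894]
ring dn [0.5657 0.0233 0.0964]
ballA [0.5774 0.0664 0.0967]
ballB [ 0.5636 -0.0113  0.0954]
floor [0.5248 0.0398 0.0786]
floor [0.4282 0.0508 0.0912]
FL [0.4148 0.1343 0.1071]
FR [ 0.39   -0.0136  0.1259]
spare [ 0.5462 -0.1178  0.0237]
TL [0.7784 0.0647 0.0459]
TR [ 0.7508 -0.0924  0.0444]
wallL [0.5461 0.11   0.1087]
wallR [ 0.5358 -0.0483  0.1037]
```

View pics/crop0.png

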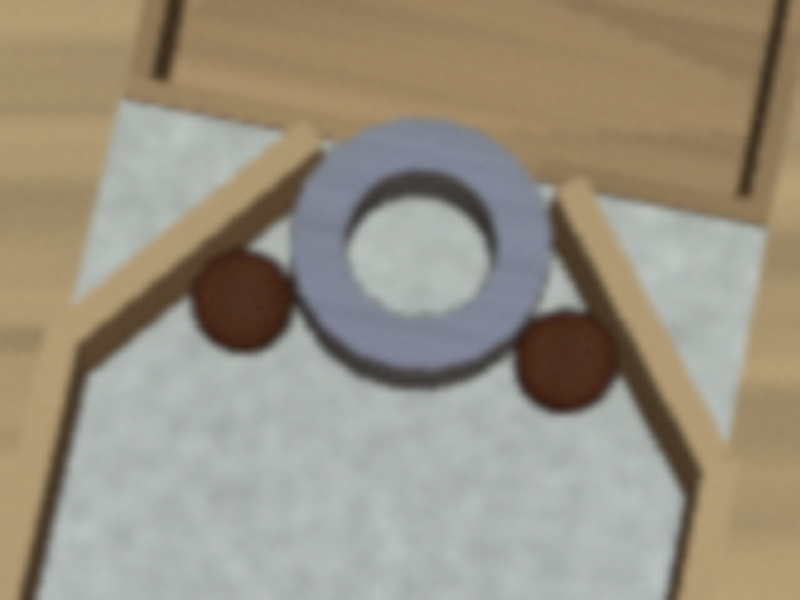

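The crop confirms it: the steel ring plugs the mouth, with the balls wedged uphill on both sides. Next I'll fit the floor plane, the feeder's yaw and the ring centre. I plan to push from the downhill side with two nearly shut fingertips, tilted 8° so they stand square to the slope.

```bash
cat > fit.py <<'E'
from h import *
def cloud(d):
    K=d['mtx'];z=d['range_z'];v,u=np.mgrid[:z.shape[0],:z.shape[1]]
    c=np.stack([(u-K[0,2])/K[0,0]*z,-(v-K[1,2])/K[1,1]*z,-z],-1); return c@d['attitude'].T+d['position']
def floor(W,poly=((222,190),(335,200),(318,305),(208,285))):
    m=np.zeros(W.shape[:2],np.uint8);cv2.fillPoly(m,[np.array(poly)],1);p=W[m>0]
    A=np.c_[p[:,:2],np.ones(len(p))];s=np.linalg.lstsq(A,p[:,2],rcond=None)[0]; return s
E
python3 - <<'E'
from fit import *
d=dict(np.load('pics/top0.npz'));W=cloud(d);s=floor(W)
print('plane',s,'slope',np.degrees(np.arctan(np.hypot(*s[:2]))),'downhill yaw',np.degrees(np.arctan2(-s[1],-s[0])))
h=(W[...,2]-(W[...,:2]@s[:2]+s[2]))*np.cos(np.radians(8))
x,y=W[...,0],W[...,1]
m=(abs(h-.024)<.004)&(np.hypot(x-.589,y-.0235)<.045)
px=d['pixels'].astype(int); m&=(px[...,2]>px[...,0])
c,r=cv2.minEnclosingCircle(W[m][:,:2].astype(np.float32)); print('ring',c,r,W[m].mean(0))
# walls: top h~.032
m=(abs(h-.032)<.004)
for nm,box in (('L',(.42,.53,.08,.14)),('R',(.41,.52,-.06,0.0))):
    q=m&(x>box[0])&(x<box[1])&(y>box[2])&(y<box[3]);p=W[q]
    vx,vy,x0,y0=cv2.fitLine(p[:,:2].astype(np.float32),cv2.DIST_HUBER,0,.01,.01).ravel()
    print(nm,q.sum(),np.degrees(np.arctan(vy/vx)),x0,y0)
q=m&(y>0)&(y<.12)&(x<.42)&(x>.36);p=W[q]
l=cv2.fitLine(p[:,:2].astype(np.float32),cv2.DIST_HUBER,0,.01,.01).ravel();print('back',q.sum(),np.degrees(np.arctan2(l[1],l[0])),l[2:])
# mouth wall ends
for nm,u,v in(('ml',271,123),('mr',324,134)): print(nm,P(d,u,v).round(4),h[v,u].round(4))
d=dict(np.load('pics/side0.npz'));W=cloud(d)
h=(W[...,2]-(W[...,:2]@s[:2]+s[2]));x,y=W[...,0],W[...,1]
m=(abs(h-.024)<.004)&(np.hypot(x-.589,y-.0235)<.045);px=d['pixels'].astype(int); m&=(px[...,2]>px[...,0])
print('ring side',cv2.minEnclosingCircle(W[m][:,:2].astype(np.float32)),W[m].mean(0))
E
```

```text
plane [-0.10106579  0.00095648  0.13446629] slope 5.771304335504759 downhill yaw -0.5422298921053553
ring (0.5690728425979614, 0.040583811700344086) 0.002584683708846569 [0.56968048 0.03999393 0.09726689]
L 703 -10.94075 0.4728474 0.126747
R 338 -11.1801605 0.4419377 -0.027700393
back 786 78.78085 [0.39810854 0.05992092]
ml [0.6156 0.0511 0.0984] 0.0258
mr [0.4899 0.0312 0.7181] 0.627
ring side ((0.0, 0.0), 0.0) [nan nan nan]<stdin>:22: RuntimeWarning: Mean of empty slice.
  ret = um.true_divide(
```

```bash
cat > fit.py <<'E'
from h import *
def cloud(d):
    K=d['mtx'];z=d['range_z'].copy();z[z==0]=np.nan;v,u=np.mgrid[:z.shape[0],:z.shape[1]]
    c=np.stack([(u-K[0,2])/K[0,0]*z,-(v-K[1,2])/K[1,1]*z,-z],-1); return c@d['attitude'].T+d['position']
YAW=np.radians(-11.1); FX=np.array([np.cos(YAW),np.sin(YAW)]); FY=np.array([-FX[1],FX[0]])
def floor(W,poly=((228,195),(330,205),(318,300),(212,280))):
    m=np.zeros(W.shape[:2],np.uint8);cv2.fillPoly(m,[np.array(poly)],1);p=W[m>0];p=p[np.isfinite(p[:,2])]
    for i in range(4):
        A=np.c_[p[:,:2],np.ones(len(p))];s=np.linalg.lstsq(A,p[:,2],rcond=None)[0];e=abs(A@s-p[:,2]);p=p[e<max(3*np.median(e),.002)]
    return s
E
python3 - <<'E'
from fit import *
d=dict(np.load('pics/top0.npz'));W=cloud(d);s=floor(W)
print('plane',s,'slope',np.degrees(np.arctan(np.hypot(*s[:2]))),'downhill yaw',np.degrees(np.arctan2(-s[1],-s[0])))
h=(W[...,2]-(W[...,:2]@s[:2]+s[2]))
x,y=W[...,0],W[...,1]
def ring(d,W,h):
    x,y=W[...,0],W[...,1]
    px=d['pixels'].astype(int)
    m=(abs(h-.024)<.005)&(np.hypot(x-.589,y-.0235)<.045)&(px[...,2]>px[...,0])
    print('ring',m.sum(),cv2.fitEllipse(W[m][:,:2].astype(np.float32)) if 0 else cv2.minEnclosingCircle(W[m][:,:2].astype(np.float32)),W[m].mean(0))
ring(d,W,h)
m=(abs(h-.032)<.005)
for nm,box in (('L',(.42,.53,.08,.14)),('R',(.41,.52,-.06,0.0))):
    p=W[m&(x>box[0])&(x<box[1])&(y>box[2])&(y<box[3])][:,:2]
    l=cv2.fitLine(p.astype(np.float32),cv2.DIST_HUBER,0,.01,.01).ravel()
    print(nm,len(p),np.degrees(np.arctan(l[1]/l[0])),'FY',np.median(p@FY),np.percentile(p@FY,[5,95]))
p=W[m&(y>0)&(y<.12)&(x<.42)&(x>.36)][:,:2]; print('back FX',np.percentile(p@FX,[3,50,97]))
for c in ([.589,.0235],): print('ring FX,FY',np.array(c)@FX,np.array(c)@FY)
d2=dict(np.load('pics/side0.npz'));W2=cloud(d2);ring(d2,W2,W2[...,2]-(W2[...,:2]@s[:2]+s[2]))
E
```

```text
plane [-0.13673767  0.02672788  0.14770851] slope 7.931698715941721 downhill yaw -11.060056391289445
ring 1420 ((0.5928940176963806, 0.023565514013171196), 0.03199955075979233) [0.59165722 0.02397217 0.09150383]
L 739 -11.0857 FY 0.21526130203620727 [0.21167403 0.21921921]
R 732 -11.2090225 FY 0.05794343703215697 [0.05406708 0.06163501]
back FX [0.3753402  0.37913224 0.3828132 ]
ring FX,FY 0.5734571128780735 0.13645581588757721
ring 72 ((0.5916695594787598, 0.024296265095472336), 0.0288993027061224) [0.58183299 0.02400946 0.09164707]
```

Checks: slope 7.93° (should be 8°), ring radius 32.0 mm (32), floor height at the mouth 65.6 mm (65), and both cameras put the ring centre in the same place. Now I'll work out the approach.

```bash
cat > goal.py <<'E'
from fit import *
import sys
from scipy.spatial.transform import Rotation as Ro
a=np.radians(8);Y=np.radians(-11.1);F=np.array([np.cos(Y),np.sin(Y),0]);G=np.array([-F[1],F[0],0]);Z=np.array([0,0,1.])
n=np.sin(a)*F+np.cos(a)*Z; sd=np.cos(a)*F-np.sin(a)*Z
M=.5893*F+.1368*G+.0656*Z
R=np.c_[-sd,G,-n]
def tcp(s,h,lat=0): return M+s*sd+lat*G+(h+.173)*n
def delta(s,h,lat=0):
    st=monitor.sense();R0=st['orientation'];p=st['position'];D=R0.T@R
    print('t',st['time_s'],'now s,lat,h(mm)',(np.array([(p-M)@sd,(p-M)@G,(p-M)@n-.173])*1000).round(1),'F',st['wrist_force'].round(1),'w',round(st['width'],3))
    print('rotvec deg',np.degrees(Ro.from_matrix(D).as_rotvec()).round(2),'shift',(R0.T@(tcp(s,h,lat)-p)).round(4),'tcp goal',tcp(s,h,lat).round(3))
if __name__=='__main__': delta(*map(float,sys.argv[1:]))
E
python3 goal.py 0.045 0.12
```

```text
t 0.1 now s,lat,h(mm) [-588.6  486.6   85.9] F [ 0.7  0.2 -0.3] w 1.0
rotvec deg [ 0.19  8.   -3.9 ] shift [-0.6637 -0.4424  0.0551] tcp goal [0.688 0.004 0.349]
```

>>> apply_moves --increments '[0,0,0,-0.033,-0.022,0,0.8,0,1,-0.5,-0.066,-0.044,0,0.8,0,2,-1,-0.1,-0.066,0,0.8,0,3,-1.5,-0.133,-0.088,0,0.8,0,4,-2,-0.166,-0.11,0,0.8,0,5,-2.5,-0.2,-0.132,0,0.8,0,6,-3,-0.233,-0.155,0,0.8,0,8,-3.9,-0.266,-0.177,0,0.8]'

```text
time_s: 0.77
position: [0.3736, 0.3621, 0.4047]
orientation: [[-0.972, 0.192, -0.136], [0.189, 0.981, 0.032], [0.14, 0.005, -0.99]]
wrist_force: [1.1, 0.6, -0.2]
width: 0.199
```

```bash
python3 goal.py 0.045 0.12
```

```text
t 0.7667 now s,lat,h(mm) [-336.8  290.4  122.1] F [ 1.1  0.6 -0.2] w 0.199
rotvec deg [ 0.29 -0.04  0.07] shift [-0.3814 -0.2909  0.0004] tcp goal [0.688 0.004 0.349]
```

>>> apply_moves --increments '[0,0,0,-0.032,-0.024,0,0.8,0,0,0,-0.064,-0.048,0,0.8,0,0,0,-0.096,-0.072,0,0.8,0,0,0,-0.128,-0.096,0,0.8,0,0,0,-0.16,-0.12,0,0.8,0,0,0,-0.192,-0.144,0,0.8,0,0,0,-0.224,-0.168,0,0.8,0,0,0,-0.256,-0.192,0,0.8]'

```text
time_s: 1.43
position: [0.5856, 0.1252, 0.3677]
orientation: [[-0.972, 0.192, -0.136], [0.19, 0.981, 0.031], [0.14, 0.005, -0.99]]
wrist_force: [1.4, 1.1, -0.2]
width: 0.2
```

```bash
python3 goal.py 0.045 0.12
```

```text
t 1.4333 now s,lat,h(mm) [-80.5  98.8 120.7] F [ 1.4  1.1 -0.2] w 0.2
rotvec deg [ 0.26 -0.02  0.04] shift [-0.1254 -0.0989  0.0002] tcp goal [0.688 0.004 0.349]
```

>>> apply_moves --increments '[0,0,0,-0.032,-0.025,0,0.8,0,0,0,-0.064,-0.05,0,0.8,0,0,0,-0.096,-0.075,0,0.8,0.2,0,0,-0.125,-0.0985,0,0.8,0.2,0,0,-0.125,-0.0985,0,0.8,0.2,0,0,-0.125,-0.0985,0,0.8]'

```text
time_s: 1.93
position: [0.6877, 0.0033, 0.3487]
orientation: [[-0.971, 0.196, -0.138], [0.195, 0.981, 0.027], [0.141, -0.001, -0.99]]
wrist_force: [-0.8, 1.0, -0.8]
width: 0.197
```

```bash
python3 goal.py 0.045 0.006
python3 - <<'E'
from h import *
grab('top','top1');grab('side','side1')
E
```

```text
t 1.9333 now s,lat,h(mm) [ 44.7  -1.1 119.2] F [-0.8  1.  -0.8] w 0.197
rotvec deg [-0.01 -0.09 -0.24] shift [-0.0005  0.0012  0.1131] tcp goal [0.673 0.007 0.237]
```

View pics/side1.png

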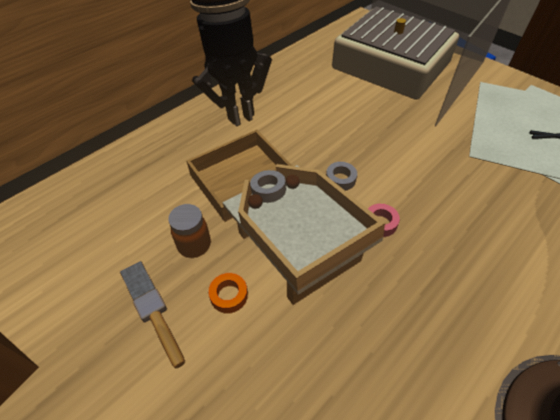

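View pics/top1.png

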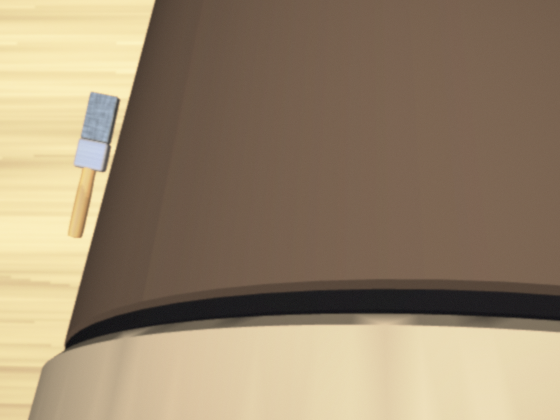

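The side view shows the fingertips at about (240,118), above the tray and on the downhill side, with the scene untouched. The arm blocks the top view here. Next I'll descend.

>>> apply_moves --increments '[0,0,-0.2,0,0.001,0.035,0.8,0,0,-0.2,0,0.001,0.07,0.8,0,0,-0.2,0,0.001,0.095,0.8,0,0,-0.2,0,0.001,0.105,0.8,0,0,-0.2,0,0.001,0.112,0.8,0,0,-0.2,0,0.001,0.112,0.8]'

```text
time_s: 2.53
position: [0.6718, 0.0116, 0.2391]
orientation: [[-0.973, 0.187, -0.137], [0.185, 0.982, 0.028], [0.14, 0.002, -0.99]]
wrist_force: [0.7, 0.2, -0.6]
width: 0.194
```

```bash
python3 goal.py 0.027 0.006
python3 - <<'E'
from h import *
d=grab('side','side2')
im=cv2.imread('pics/side2.png')[80:300,170:400];cv2.imwrite('pics/c2.png',cv2.resize(im,None,fx=2.7,fy=2.7,interpolation=cv2.INTER_CUBIC))
E
```

```text
t 2.5333 now s,lat,h(mm) [42.9  3.9  8.2] F [ 0.7  0.2 -0.6] w 0.194
rotvec deg [ 0.07 -0.05  0.31] shift [ 0.0159 -0.0038  0.0022] tcp goal [0.655 0.011 0.239]
```

View pics/c2.png

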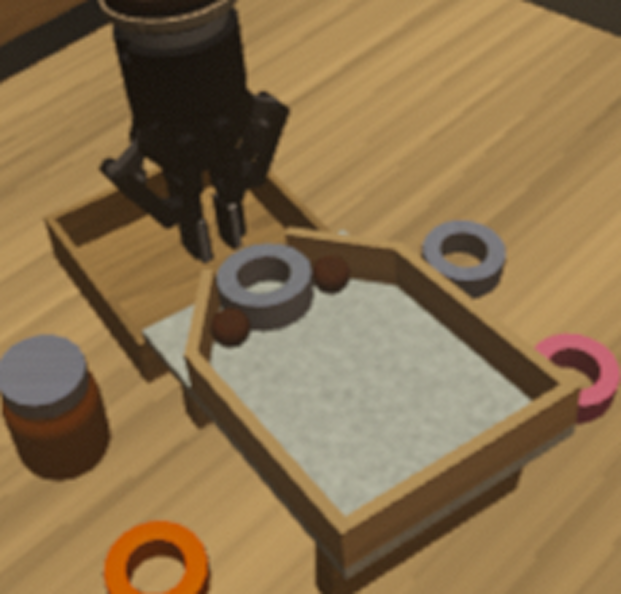

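The crop shows both fingertips just downhill of the ring. I'll correct the 4 mm sideways offset before entering the mouth.

>>> apply_moves --increments '[0,0,0.2,0.002,-0.0035,0.002,0.8,0,0,0.2,0.002,-0.0035,0.002,0.8,0,0,0.2,0.002,-0.0035,0.002,0.8]'

```text
time_s: 2.83
position: [0.6695, 0.007, 0.239]
orientation: [[-0.972, 0.193, -0.134], [0.191, 0.981, 0.028], [0.137, 0.002, -0.991]]
wrist_force: [0.3, 0.0, -0.2]
width: 0.202
```

```bash
python3 goal.py 0.027 0.006
```

```text
t 2.8333 now s,lat,h(mm) [41.6 -1.1  8. ] F [ 0.3  0.  -0.2] w 0.202
rotvec deg [ 0.1   0.11 -0.01] shift [0.0146 0.0011 0.002 ] tcp goal [0.655 0.011 0.239]
```

>>> apply_moves --increments '[0,0,0,0.005,0.001,0.001,0.8,0,0,0,0.01,0.001,0.001,0.8,0,0,0,0.014,0.001,0.001,0.8,0,0,0,0.018,0.001,0.001,0.8,0,0,0,0.022,0.001,0.001,0.8,0,0,0,0.026,0.001,0.001,0.8,0,0,0,0.03,0.001,0.001,0.8,0,0,0,0.035,0.001,0.001,0.8]' --grip_force 60

```text
time_s: 3.5
position: [0.6352, 0.0151, 0.2417]
orientation: [[-0.972, 0.192, -0.135], [0.19, 0.981, 0.028], [0.138, 0.001, -0.99]]
wrist_force: [2.8, -0.6, -1.4]
width: 0.2
```

```bash
python3 goal.py -0.057 0.007
python3 - <<'E'
from h import *
d=grab('side','side3')
im=cv2.imread('pics/side3.png')[80:300,170:400];cv2.imwrite('pics/c3.png',cv2.resize(im,None,fx=2.7,fy=2.7,interpolation=cv2.INTER_CUBIC))
E
```

```text
t 3.5 now s,lat,h(mm) [6.3 0.3 5.8] F [ 2.8 -0.6 -1.4] w 0.2
rotvec deg [0.07 0.05 0.02] shift [ 0.0633 -0.0003 -0.0013] tcp goal [0.574 0.027 0.252]
```

View pics/c3.png

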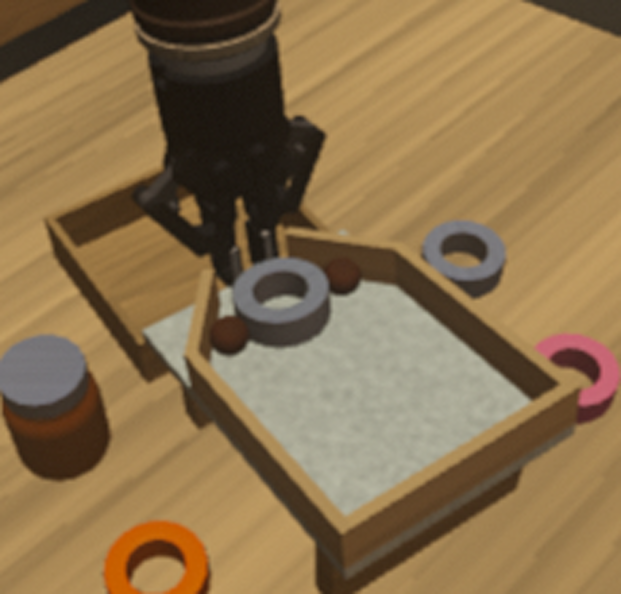

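The ring has slid about 17 mm uphill under light force, with the fingers centred behind it and the balls displaced on either side. I'll keep pushing.

>>> apply_moves --increments '[0,0,0,0.005,0,-0.001,0.8,0,0,0,0.01,0,-0.001,0.8,0,0,0,0.015,0,-0.001,0.8,0,0,0,0.02,0,-0.001,0.8,0,0,0,0.025,0,-0.001,0.8,0,0,0,0.03,0,-0.001,0.8,0,0,0,0.035,0,-0.001,0.8,0,0,0,0.04,0,-0.001,0.8]'

```text
time_s: 4.22
position: [0.5961, 0.0228, 0.2483]
orientation: [[-0.972, 0.192, -0.136], [0.19, 0.981, 0.028], [0.139, 0.001, -0.99]]
wrist_force: [1.8, -0.4, -1.7]
width: 0.201
```

```bash
python3 goal.py -0.064 0.007
python3 - <<'E'
from h import *
d=grab('side','side4')
im=cv2.imread('pics/side4.png')[80:300,170:400];cv2.imwrite('pics/c4.png',cv2.resize(im,None,fx=2.7,fy=2.7,interpolation=cv2.INTER_CUBIC))
E
```

```text
t 4.2167 now s,lat,h(mm) [-34.1   0.4   6.7] F [ 1.8 -0.4 -1.7] w 0.201
rotvec deg [0.07 0.01 0.03] shift [ 0.0299 -0.0003 -0.0003] tcp goal [0.567 0.028 0.253]
```

View pics/c4.png

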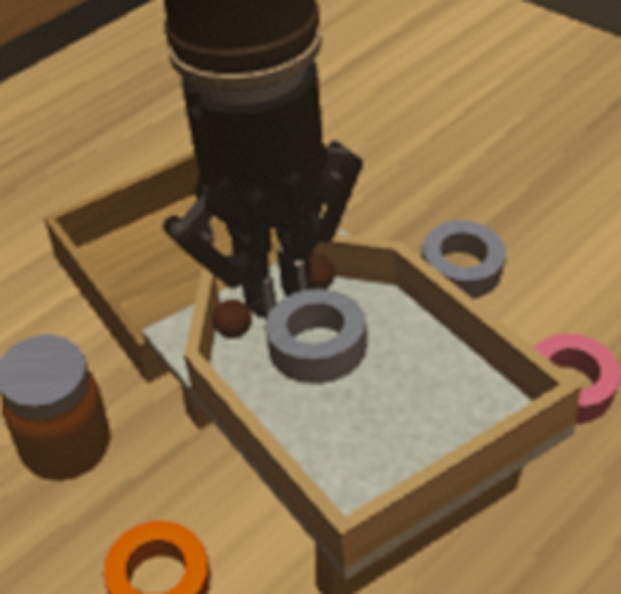

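>>> apply_moves --increments '[0,0,0,0.005,0,-0.001,0.8,0,0,0,0.01,0,-0.001,0.8,0,0,0,0.015,0,-0.001,0.8,0,0,0,0.02,0,-0.001,0.8,0,0,0,0.024,0,-0.001,0.8,0,0,0,0.027,0,-0.001,0.8,0,0,0,0.029,0,-0.001,0.8,0,0,0,0.03,0,-0.001,0.8]'

```text
time_s: 4.93
position: [0.5673, 0.0285, 0.2534]
orientation: [[-0.972, 0.192, -0.136], [0.19, 0.981, 0.028], [0.139, 0.001, -0.99]]
wrist_force: [2.2, 0.2, -1.4]
width: 0.2
```

```bash
python3 goal.py -0.055 0.007
python3 - <<'E'
from h import *
d=grab('side','side5')
im=cv2.imread('pics/side5.png')[80:300,170:400];cv2.imwrite('pics/c5.png',cv2.resize(im,None,fx=2.7,fy=2.7,interpolation=cv2.INTER_CUBIC))
E
```

```text
t 4.9333 now s,lat,h(mm) [-63.9   0.4   7.6] F [ 2.2  0.2 -1.4] w 0.2
rotvec deg [0.07 0.   0.04] shift [-0.0089 -0.0004  0.0006] tcp goal [0.576 0.026 0.252]
```

View pics/c5.png

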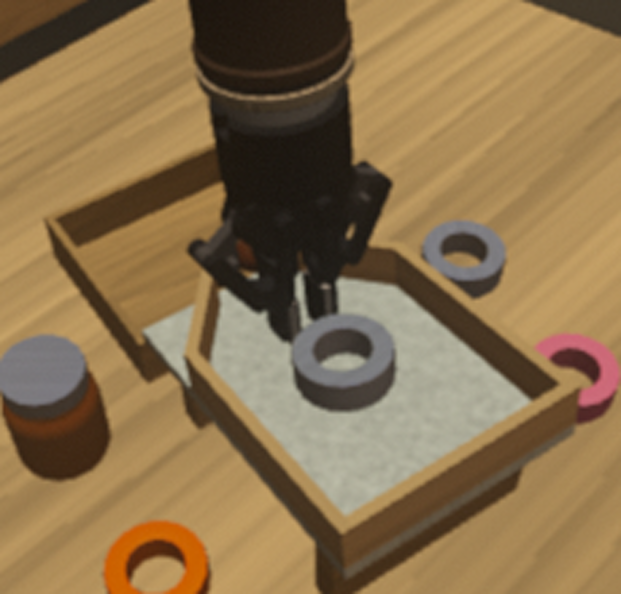

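The ring is now far up the slope and the balls have left the funnel. I'll back off 6 mm from the ring, lift straight away from the slope, then move aside to look.

>>> apply_moves --increments '[0,0,0,-0.003,0,0,0.8,0,0,0,-0.007,0,0,0.8,0,0,0,-0.007,0,-0.01,0.8,0,0,0,-0.007,0,-0.04,0.8,0,0,0,-0.007,0,-0.075,0.8,0,0,0,-0.007,0,-0.11,0.8,0,0,0,-0.007,0,-0.14,0.8,0,0,0,-0.007,0,-0.15,0.8]'

```text
time_s: 5.65
position: [0.596, 0.0223, 0.4065]
orientation: [[-0.973, 0.193, -0.13], [0.191, 0.981, 0.029], [0.133, 0.003, -0.991]]
wrist_force: [0.8, -0.2, 0.6]
width: 0.202
```

>>> apply_moves --increments '[0,0,0,0.01,0.035,0,0.8,0,0,0,0.02,0.07,0,0.8,0,0,0,0.03,0.105,0,0.8,0,0,0,0.04,0.14,0,0.8,0,0,0,0.05,0.175,0,0.8,0,0,0,0.06,0.21,0,0.8,0,0,0,0.07,0.245,0,0.8,0,0,0,0.08,0.28,0,0.8]'

```text
time_s: 6.32
position: [0.5704, 0.3145, 0.4127]
orientation: [[-0.972, 0.192, -0.137], [0.19, 0.981, 0.028], [0.139, 0.001, -0.99]]
wrist_force: [0.3, 0.3, 0.5]
width: 0.202
```

```bash
python3 goal.py -0.055 0.007
python3 - <<'E'
from h import *
grab('side','side6');grab('top','top6')
E
```

```text
t 6.3167 now s,lat,h(mm) [-137.5  281.6  158.2] F [0.3 0.3 0.5] w 0.202
rotvec deg [ 0.05 -0.02  0.01] shift [-0.0825 -0.2818  0.1509] tcp goal [0.576 0.026 0.252]
```

View pics/top6.png

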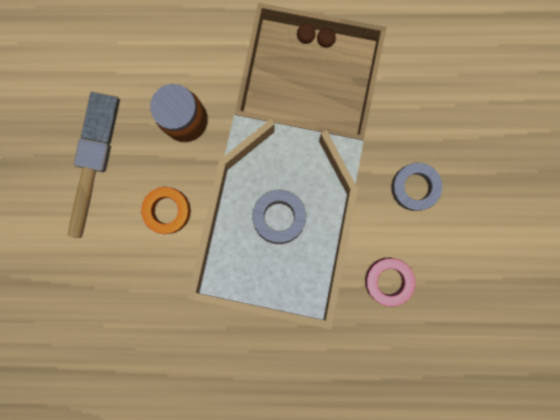

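View pics/side6.png

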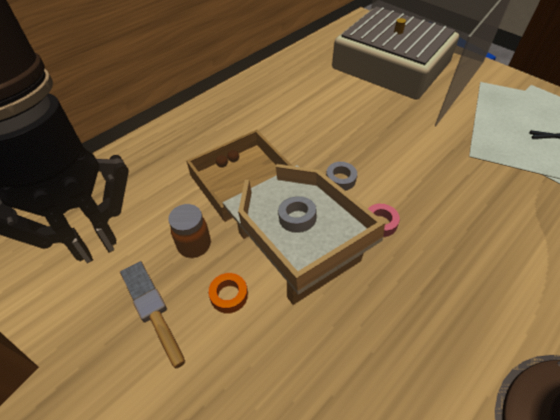

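Both balls are in the tray, at (306,34) and (327,38) in the top view. The ring lies flat at (279,216), and everything else is where it was. I'll let the arm settle for a few rows, measure the ring and hand in.

>>> apply_moves --increments '[0,0,0,0,0,0,0.8,0,0,0,0,0,0,0.8,0,0,0,0,0,0,0.8,0,0,0,0,0,0,0.8,0,0,0,0,0,0,0.8,0,0,0,0,0,0,0.8]'

```text
time_s: 6.92
position: [0.5711, 0.312, 0.4126]
orientation: [[-0.972, 0.194, -0.136], [0.191, 0.981, 0.028], [0.139, 0.001, -0.99]]
wrist_force: [-0.3, 0.5, 0.3]
width: 0.202
```

Run:
```python
from goal import *
d=grab('top','top7')
d0=dict(np.load('pics/top6.npz'));print('px moved',(abs(d['pixels'].astype(int)-d0['pixels']).max(-1)>40).sum())
W=cloud(d);s=floor(dict and cloud(dict(np.load('pics/top0.npz'))))
h=W[...,2]-(W[...,:2]@s[:2]+s[2]);c0=P(d,279,197)
px=d['pixels'].astype(int);m=(abs(h-.0242)<.004)&(px[...,2]>px[...,0]+8);v,u=np.mgrid[:420,:560];m&=np.hypot(u-279,v-216)<35
p=W[m];c,r=cv2.minEnclosingCircle(p[:,:2].astype(np.float32));c=np.array([*c,np.median(p[:,2])])
print('ring s mm',((c-M)@sd*1e3).round(1),'r',r,'h spread',h[m].std(),'n',m.sum())
for q in((306,34),(327,38)): print('ball',P(d,*q).round(3))
manip.job_done()
```

```text
px moved 5
ring s mm -105.5 r 0.031519658863544464 h spread 0.0011008950867237896 n 1456
ball [0.748 0.008 0.031]
ball [ 0.742 -0.02   0.032]
the job is handed in; nothing more can be done
```

The job is done and handed in at about 7 s. I pushed the jammed collar straight up the slope from its downhill side with two nearly shut fingertips. I then backed off, lifted clear and moved the arm aside; the collar was never gripped or lifted.

Last checks, taken just before hand-in:
- **Collar:** it lies flat on the slope, its centre about 105 mm uphill of the mouth. Its top is level with the floor to about 1 mm.
- **Balls:** both are at rest in the catch tray.
- **Rest of the scene:** the spare, orange and pink rings and the other objects had not moved. The last two top pictures, 0.6 s apart, were practically identical.
- **Forces:** the highest wrist-force reading I saw was about 3 N.

No check failed. An early floor-plane fit came out wrong because it included pixels with no depth reading. I refitted without them before moving, and the slope came out at 7.9° against the stated 8°.

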